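# Close the mini chopper, fit its bayonet twist cap and hold it at pulse

## Robot

A 7-joint arm with a two-finger parallel gripper is mounted at the origin on a cart in front of the work surface, level with it; the furniture and walls round the work are solid. World frame = base frame: x ahead of the robot, y to its left, z up, the work surface at z = 0. Lengths are in m, angles in rad, forces in N, time in s.
With the tool pointing down it reaches from about 0.35 to 0.9 m from the base axis. Payload 8.1 kg.
Tool frame: the origin (TCP) lies where the fingers leave the gripper's body, on its centre line; the fingertips stand 73 mm ahead of it and the grasp point (between the pads) lies 54 mm ahead of it (r.tip_reach is the z of the fingertips in the tool frame, in m); z points along the fingers, y is the line along which they close (so a half turn about z gives the same grasp; the last joint's range is limited). The gripper opens to 85 mm and grips with 20 to 120 N. Pads are 22 mm wide; open, the fingers measure 114 mm over their backs; the gripper's body (76 mm by 85 mm) begins 54 mm behind the grasp point. The pads swing forward as they close: fully open they stand 13 mm farther back than shut.
Start: joints at [1.237, 0.434, 0.025, 1.573, -0.012, 1.134, -0.075], TCP at [0.143, -0.608, 0.304] pointing down, gripper open.
Joint ranges: [-2.62, 2.62], [-0.44, 2.09], [-1.27, 1.32], [0.08, 2.57], [-1.32, 4.46], [0.12, 2], [-2.74, 2.74]. Speed limits (rad/s): [2.22, 2.22, 3.01, 3.01, 3.14, 3.14, 3.14].

## Interface

Orientations are given as a unit quaternion [x, y, z, w].
In Python, from plant import r gives the robot as it stands.
- The arm moves only by the tool send_rows, never from a script. Its arguments are lists of equal length, an entry for each row: "xyz": the shift along the tool's x, y, z scaled (see below), a list of three; "delta_rot": the turn, a rotation vector about the tool's x, y, z scaled (see below), a list of three; "jaw": the opening in per cent of the stroke, from 0 (shut) to 100 (fully open). A call has 1 to 5 rows; each row shifts and turns the commanded pose from where the row before left it, along the tool's axes as they then stand; what a row does not reach is not made up. The controller multiplies each number of a shift by 0.04 m and each number of a turn by 120 degrees. A row lasts 1/10 s, in which the tool goes at most 50 mm and 8.59 degrees, less where a joint would pass 70% of its speed; a pose out of reach is approached as far as the arm can. A call with a number of a shift or a turn outside -1 to 1 is refused whole. A call with a gripper value outside its range is refused whole. The fingers move at their own pace and stop on an object; "newtons" is the grip in N (left out, the last holds). Time passes only in rows, so rows that do not move let the fingers close. It gives the time, the measured TCP pose, the force, the opening and the grip force at its end, in the units of the state.
- r.sense(): the state, without advancing time (a new reading comes with each control period).
- r.camera(name): name is "side" or "top"; returns a dict with "image" (480x640x3 uint8, blue, green, red), "depth" (480x640 float32, m along the optical axis (not along the pixel's ray), 0 where there is no reading), "intrinsics" (3x3 intrinsics, pixels), "distortion" ([k1, k2, p1, p2, k3] as OpenCV has them; the pictures are not rectified), "origin" and "rotation" of the camera in the world. Camera axes: x right, y up, looking along -z (the intrinsics and any distortion apply to the point x, -y, -z); pixel columns grow to the right and rows downward; lengths in m; the calibration is good to about 2 mm. A picture is of the moment at which its call begins.
- r.sign_off(): hands the job in; it is judged then, once.
The state is a dict: "time_s": time; "joint_pos": joint angles; "dq": joint speeds; "tau": joint torques, N m; "position": TCP position; "ee_rot": TCP orientation; "force": force on the tool from outside, world axes, zero at the start; "torque": the same for the moment, N m; "gripper_width": finger opening in m; "gripper_force": force on a finger pad.
Only numpy, scipy, OpenCV 4.12 (cv2) and the standard library are available. Lean on these libraries where they do the work, as an engineer would, in place of code of your own. Each camera call takes 0.05 s, during which the arm holds its last target. There are 200 camera calls.

## Task

Lower the chopper's open hinged lid until it is fully shut, then fit the loose twist cap into the collar on the lid (its two lugs go down through the two slots, all the way home). Turn the cap clockwise to the halfway (pulse) mark, well before it clicks into the lock, and finish holding it there in the gripper against its return spring. Leave the garlic, lemon and pepper mill where they are.

Things in the scene. Friction and masses are not known exactly. Their poses are not given: they have to be found in the camera images.
- chopper: Electric mini chopper fixed to the worktop: white round motor foot of 156 mm diameter, clear bowl of 144 mm diameter up to z = 90 mm. Origin: centre of its underside, z up. The lid's hinge runs along its x axis at y = +80 mm, z = 94 mm in this frame (on its left); the lid opens upward and to the left, its free edge with the finger tab is on the -y side.
- lid (a joint): Opening of the hinged lid in rad: 0 fully shut (level), grows as it opens, at most 1.45; starts between 0.9 and 1.3. It stays where it is left; about 2 to 3 N on its free edge moves it. The lid is a white disc of 150 mm diameter, 6 mm thick (3 mm either side of hinge height when shut), centred 80 mm from the hinge axis.
- tab (a point): Point on the outer (upper) face of the lid's finger tab, 153 mm from the hinge axis, 3 mm above hinge height when shut. The tab is 46 mm wide and ends 170 mm from the hinge axis. The outer face is plain from 120 to 170 mm from the hinge axis and can be pushed down there with shut fingers. Axes as seat.
- seat (a point): Centre of the floor of the collar on the lid, where a seated cap's origin lies; lid shut: 98 mm above the worktop over the chopper's centre, axes as the chopper's, z out of the collar. Slots lie along +x and -x, 13 mm wide, reaching 31 mm from the axis. Steel collar 75 mm in diameter, rim 15 mm above this floor, bore 43 mm; ledge 6 mm thick with 9 mm below it for the lugs.
- switch (a joint): Turn of the sprung ring in the collar that a seated cap's lugs carry along (0.1 rad of play); rad, clockwise from above. 0 rest (bar marks on the lid, at the slots); 0.7 halfway, pulse (round dot marks); from 0.9 spring catches resist; past 1.25 it has clicked into the lock (square marks at 1.4). Its spring (0.13 N m at halfway) returns it to 0 if the cap is let go.
- cap: Loose black twist cap, about 90 g, 53 mm high, upright on the worktop. Origin: centre of its underside, z up. Stub 39 mm in diameter; two steel lugs along +x and -x at its foot, 9 mm wide, 6 mm high, reaching 28 mm from the axis; flange 66 mm in diameter at 16 to 22 mm height; above it a bar grip along x, 58 mm long, 12 mm wide, up to 53 mm. Same after half a turn about z.
- garlic: Bystander: garlic bulb, 60 mm across, 59 mm high, near the right front. Origin: centre of its underside.
- pepper_mill: Bystander: turned wooden pepper mill, 58 mm in diameter, 170 mm high, right of the cap. Origin: centre of its underside.
- lemon: Bystander: lemon, 78 x 55 x 56 mm, farther back than the cap. Origin: centre of its underside.
Things that resemble listed ones, but are neither listed nor needed, are in the scene too. What is shaped like the cap but purple or turquoise is not meant.

How it is judged:
By the outcome, as a careful person would: the job done as asked, in the order asked, and still so for the second after the job is handed in, while the arm keeps its last pose, push and grip.
It also fails if it takes over 54 s, if anything falls off the work surface, if the arm or the gripper's body presses on something with over 40 N, if the wrist force passes 120 N, or if a joint passes its speed limit or range.

## Working session

There is one attempt and no reset: what is moved stays moved. The work goes in short steps, Python scripts to look and compute and a tool call to move; the robot and the scene stay as the last step left them, time stands still between calls to the robot, and variables do not carry over. Pictures are saved under pics/ and viewed, at most 10 in all, crops included, and the job is handed in when it is done.

Besides the shell and the picture viewer there is one more tool, called after ">>>" as name(argument=value, ...), one argument or row to a line, values as JSON. send_rows: Moves the arm, as the interface text tells. Its arguments: {"type":"object","properties":{"xyz":{"type":"array"},"delta_rot":{"type":"array"},"jaw":{"type":"array"},"newtons":{"type":"number"}},"required":["xyz","delta_rot","jaw"]}

```bash
mkdir -p pics; cat > h.py <<'E'
import numpy as np,cv2,pickle
from scipy.spatial.transform import Rotation as R
def grab(r,n):
    c=r.camera(n); pickle.dump(c,open(f'{n}.pkl','wb')); return c
def load(n): return pickle.load(open(f'{n}.pkl','rb'))
def ray(c,uv):
    p=cv2.undistortPoints(np.array(uv,float).reshape(-1,1,2),np.array(c['intrinsics'],float),np.array(c['distortion'],float)).reshape(-1,2)
    return np.c_[p[:,0],-p[:,1],-np.ones(len(p))]@np.array(c['rotation']).T
def plane(c,uv,z):
    d=ray(c,uv);o=np.array(c['origin']);return o+d*((z-o[2])/d[:,2])[:,None]
def pts(c,uv):
    uv=np.array(uv).reshape(-1,2);dep=c['depth'][uv[:,1].astype(int),uv[:,0].astype(int)]
    return np.array(c['origin'])+ray(c,uv)*dep[:,None]
E
python3 - <<'E'
from plant import r
from h import *
for n in('top','side'):
    c=grab(r,n);cv2.imwrite(f'pics/{n}0.png',c['image']);print(n,c['origin'],np.round(c['rotation'],3).tolist(),(c['depth']>0).mean(),c['distortion'])
s=r.sense();print(s['position'],s['ee_rot'],s['time_s'],r.tip_reach)
E
```

```text
top [ 0.24585102 -0.27165205  1.11849009] [-0.068, 0.06, 0.706, -0.702] 0.9961979166666667 [-0.05313009  0.          0.          0.          0.        ]
side [0.30214396 0.53926557 0.77386564] [-0.046, 0.42, 0.903, -0.076] 0.99623046875 [-0.02728818  0.          0.          0.          0.        ]
[ 0.14284395 -0.60809689  0.3031993 ] [ 9.93355525e-01  1.15083948e-01 -1.35914339e-04 -6.84362564e-04] 0.1 0.0726
```

View pics/top0.png

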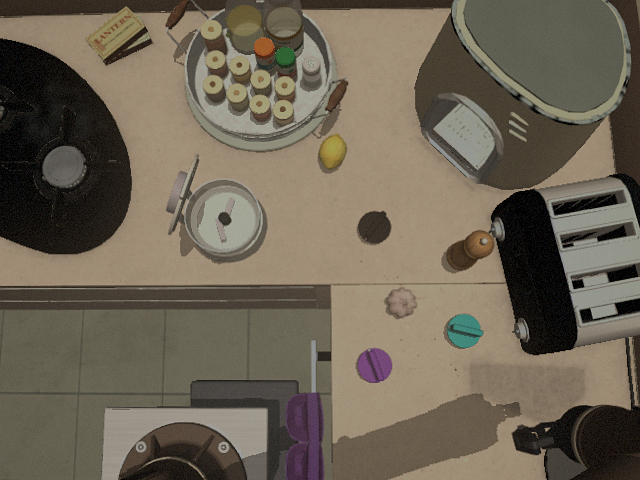

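View pics/side0.png

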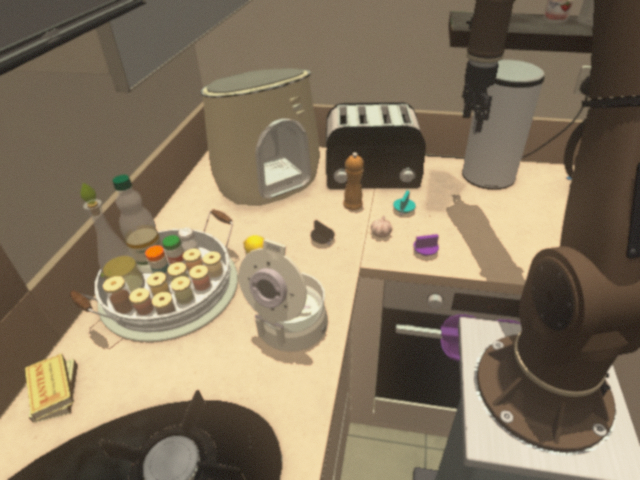

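Top view: the lidded chopper is at (224,218), with its lid open to the left at (182,195). Three things could be taken for the cap: black (375,227), turquoise (464,331) and purple (375,365). By the description it is the black one. The bystanders are the lemon (333,152), mill (470,250) and garlic (401,302).

```bash
python3 - <<'E'
from h import *
c=load('top');s=load('side')
# cap points
v,u=np.mgrid[195:262,340:412];uv=np.c_[u.ravel(),v.ravel()];P=pts(c,uv)
for lo,hi in((.035,.07),(.012,.03)):
    m=(P[:,2]>lo)&(P[:,2]<hi);q=P[m];
    rc=cv2.minAreaRect(q[:,:2].astype(np.float32)*1000);print('cap',lo,m.sum(),q.mean(0).round(4),np.median(q[:,2]),rc)
    print(' uvmean',uv[m].mean(0))
# dark mask
g=c['image'].max(2)[195:262,340:412]; 
# chopper: rim & foot
v,u=np.mgrid[165:275,150:280];uv=np.c_[u.ravel(),v.ravel()];P=pts(c,uv)
for lo,hi in((.08,.1),(.1,.3)):
    m=(P[:,2]>lo)&(P[:,2]<hi);q=P[m];print('chop',lo,m.sum(),q.min(0).round(4),q.max(0).round(4),q.mean(0).round(4))
    if lo<.09:
        (x,y),rad=cv2.minEnclosingCircle(q[:,:2].astype(np.float32));print(x,y,rad)
# lid from side camera
v,u=np.mgrid[240:330,230:320];uv=np.c_[u.ravel(),v.ravel()];P=pts(s,uv)
m=(P[:,2]>.1)&(P[:,2]<.35);q=P[m]
best=None;rng=np.random.default_rng(0)
for _ in range(500):
    a=q[rng.choice(len(q),3,False)];n=np.cross(a[1]-a[0],a[2]-a[0]);n/=np.linalg.norm(n)+1e-12
    k=abs((q-a[0])@n)<.002
    if best is None or k.sum()>best.sum():best=k
f=q[best];ce=f.mean(0);n=np.linalg.svd(f-ce)[2][2];n*=np.sign(n[2]);
print('lid plane',len(f),len(q),ce,n,'open',np.arccos(n[2]),'az of hinge-normal',np.arctan2(n[1],n[0]),f.min(0),f.max(0))
a=cv2.resize(c['image'][190:265,335:415],None,fx=5,fy=5,interpolation=3);a=cv2.convertScaleAbs(a,alpha=2.2)
b=cv2.resize(c['image'][145:270,155:275],(360,375),interpolation=3);b=cv2.convertScaleAbs(b,alpha=1.3)
cv2.imwrite('pics/crop.png',np.hstack([a,b]))
E
```

```text
Traceback (most recent call last):
  File "h.py", line 13, in pts
    return np.array(c['origin'])+ray(c,uv)*dep[:,None]
                                 ~~~^^^^^^
  File "h.py", line 8, in ray
    return np.c_[p[:,0],-p[:,1],-np.ones(len(p))]@np.array(c['rotation']).T
           ~~~~~~~~~~~~~~~~~~~~~~~~~~~~~~~~~~~~~~^~~~~~~~~~~~~~~~~~~~~~~~~~
ValueError: matmul: Input operand 1 has a mismatch in its core dimension 0, with gufunc signature (n?,k),(k,m?)->(n?,m?) (size 4 is different from 3)
```

Rotation is a quaternion; convert it.

```bash
sed -i "s/np.array(c\['rotation'\]).T/R.from_quat(c['rotation']).as_matrix().T/" h.py; python3 - <<'E'
from h import *
c=load('top');s=load('side')
v,u=np.mgrid[195:262,340:412];uv=np.c_[u.ravel(),v.ravel()];P=pts(c,uv)
for lo,hi in((.035,.07),(.012,.03)):
    m=(P[:,2]>lo)&(P[:,2]<hi);q=P[m];
    if len(q)<3: print(lo,len(q),P[:,2].max());continue
    rc=cv2.minAreaRect(q[:,:2].astype(np.float32)*1000);print('cap',lo,m.sum(),q.mean(0).round(4),np.median(q[:,2]),rc,'uv',uv[m].mean(0))
v,u=np.mgrid[165:275,150:280];uv=np.c_[u.ravel(),v.ravel()];P=pts(c,uv)
for lo,hi in((.08,.1),(.1,.3)):
    m=(P[:,2]>lo)&(P[:,2]<hi);q=P[m];print('chop',lo,m.sum(),q.min(0).round(4),q.max(0).round(4),q.mean(0).round(4))
    if lo<.09: print(cv2.minEnclosingCircle(q[:,:2].astype(np.float32)*1000))
v,u=np.mgrid[240:330,230:320];uv=np.c_[u.ravel(),v.ravel()];P=pts(s,uv)
m=(P[:,2]>.1)&(P[:,2]<.35);q=P[m]
best=None;rng=np.random.default_rng(0)
for _ in range(500):
    a=q[rng.choice(len(q),3,False)];n=np.cross(a[1]-a[0],a[2]-a[0]);n/=np.linalg.norm(n)+1e-12
    k=abs((q-a[0])@n)<.002
    if best is None or k.sum()>best.sum():best=k
f=q[best];ce=f.mean(0);n=np.linalg.svd(f-ce)[2][2];n*=np.sign(n[2]);
print('lid plane',len(f),len(q),ce,n,'open',np.arccos(n[2]),'az',np.arctan2(n[1],n[0]),f.min(0),f.max(0))
a=cv2.resize(c['image'][190:265,335:415],None,fx=5,fy=5,interpolation=3);a=cv2.convertScaleAbs(a,alpha=2.2)
b=cv2.resize(c['image'][145:270,155:275],(360,375),interpolation=3);b=cv2.convertScaleAbs(b,alpha=1.3)
cv2.imwrite('pics/crop.png',np.hstack([a,b]))
E
```

```text
cap 0.035 203 [ 0.4995 -0.3717  0.0515] 0.052435996031132914 ((501.1119384765625, -372.23870849609375), (12.28901481628418, 58.502479553222656), 53.08252716064453) uv [375.6453202  224.28571429]
cap 0.012 642 [ 0.4995 -0.372   0.022 ] 0.021951446228837157 ((500.93182373046875, -372.36859130859375), (64.62312316894531, 64.06910705566406), 78.84923553466797) uv [374.50311526 227.74610592]
chop 0.08 621 [ 0.4392 -0.1504  0.08  ] [0.5817 0.0025 0.0955] [ 0.5187 -0.0688  0.0879]
((510.24114990234375, -74.35194396972656), 76.98406982421875)
chop 0.1 885 [ 0.4547 -0.0589  0.11  ] [0.5859 0.001  0.261 ] [ 0.5129 -0.0304  0.2136]
lid plane 2830 4032 [ 0.52079928 -0.02385756  0.18031946] [0.27542314 0.91324183 0.30021902] open 1.2658740683318004 az 1.277882921426962 [ 0.45466605 -0.05460105  0.10020381] [0.59723893 0.00809181 0.25727365]
```

View pics/crop.png

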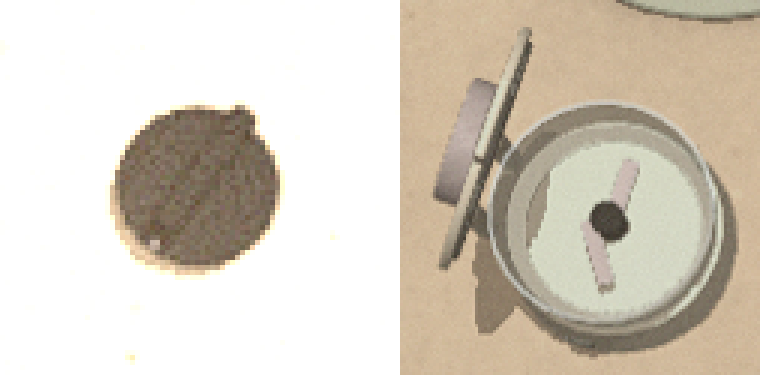

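The crop confirms the black cap at about (0.501,-0.372), bar at 143°, and the open lid at about 1.27 rad with chopper yaw about -17°. I'm now shutting the fingers and flying over to the outer side of the lid.

>>> send_rows(
  xyz=[
    [0,0,-0.7],
    [0,0,-0.7],
    [0.72,-0.69,0],
    [0.72,-0.69,0],
    [0.72,-0.69,0],
  ],
  delta_rot=[
    [0,0,0],
    [0,0,0],
    [0,0,0],
    [0,0,0],
    [0,0,0],
  ],
  jaw=[0,0,0,0,0],
  newtons=40,
)

```text
time_s: 0.6
position: [0.2086, -0.5068, 0.3596]
ee_rot: [0.993, 0.115, -0.0, -0.0]
force: [1.2, 0.5, 0.4]
gripper_width: 0.0122
gripper_force: 0.0
```

>>> send_rows(
  xyz=[
    [0.72,-0.69,0],
    [0.72,-0.69,0],
    [0.72,-0.69,0],
    [0.72,-0.69,0],
    [0.72,-0.69,0],
  ],
  delta_rot=[
    [0,0,0],
    [0,0,0],
    [0,0,0],
    [0,0,0],
    [0,0,0],
  ],
  jaw=[0,0,0,0,0],
)

```text
time_s: 1.1
position: [0.3172, -0.3392, 0.3598]
ee_rot: [0.993, 0.115, -0.0, -0.0]
force: [1.6, -0.1, 0.2]
gripper_width: -0.0001
gripper_force: 0.0
```

>>> send_rows(
  xyz=[
    [0.72,-0.69,0],
    [0.72,-0.69,0],
    [0.72,-0.69,0],
    [0.72,-0.69,0],
    [0.72,-0.69,0],
  ],
  delta_rot=[
    [0,0,0],
    [0,0,0],
    [0,0,0],
    [0,0,0],
    [0,0,0],
  ],
  jaw=[0,0,0,0,0],
)

```text
time_s: 1.6
position: [0.4258, -0.172, 0.3598]
ee_rot: [0.993, 0.115, -0.0, 0.0]
force: [0.3, -0.4, -0.3]
gripper_width: 0.0003
gripper_force: 0.0
```

>>> send_rows(
  xyz=[
    [0.72,-0.69,0],
    [0.72,-0.69,0],
    [0.72,-0.69,0],
    [0.72,-0.69,0],
    [0.72,-0.69,0],
  ],
  delta_rot=[
    [0,0,0],
    [0,0,0],
    [0,0,0],
    [0,0,0],
    [0,0,0],
  ],
  jaw=[0,0,0,0,0],
)

```text
time_s: 2.1
position: [0.5345, -0.005, 0.3596]
ee_rot: [0.993, 0.115, -0.0, 0.0]
force: [-0.8, -0.1, 0.0]
gripper_width: -0.0
gripper_force: 0.0
```

>>> send_rows(
  xyz=[
    [0,0,0],
    [0,0,0],
    [0,0,0],
    [0,0,0],
    [0,0,0],
  ],
  delta_rot=[
    [0,0,-0.07],
    [0,0,-0.07],
    [0,0,-0.07],
    [0,0,-0.07],
    [0,0,-0.07],
  ],
  jaw=[0,0,0,0,0],
)

```text
time_s: 2.6
position: [0.5338, -0.0063, 0.3595]
ee_rot: [0.885, 0.466, -0.0, -0.0]
force: [0.8, 0.1, 0.7]
gripper_width: 0.0001
gripper_force: 0.0
```

>>> send_rows(
  xyz=[
    [0,0,0],
    [0,0,0],
    [0,0,0],
  ],
  delta_rot=[
    [0,0,-0.07],
    [0,0,-0.07],
    [0,0,0],
  ],
  jaw=[0,0,0],
)

```text
time_s: 2.9
position: [0.5338, -0.0065, 0.3595]
ee_rot: [0.808, 0.589, -0.0, -0.0]
force: [0.3, -1.0, 0.8]
gripper_width: 0.0002
gripper_force: 0.0
```

```bash
cat >> h.py <<'E'
def yaws(q):
    M=R.from_quat(q).as_matrix();return np.degrees(np.arctan2(M[1,0],M[0,0])),np.degrees(np.arccos(-M[2,2]))
def where(r,C=(.51,-.075),a=-16.8):
    s=r.sense();p=np.array(s['position']);a=np.radians(a);d=p[:2]-C;ex=np.array([np.cos(a),np.sin(a)]);ey=np.array([-ex[1],ex[0]])
    print('t',s['time_s'],'pos',p.round(4),'toolx yaw,tilt',np.round(yaws(s['ee_rot']),2),'chop xy',round(d@ex,4),round(d@ey,4),'tipz',round(p[2]-.0726,4),'F',np.round(s['force'],1),'T',np.round(s['torque'],2),'w',round(s['gripper_width'],4),'q',np.round(s['joint_pos'],2))
    return s
E
python3 -c "
from plant import r
from h import *
where(r)"
```

```text
t 2.9 pos [ 0.5338 -0.0065  0.3595] toolx yaw,tilt [7.215e+01 5.000e-02] chop xy 0.003 0.0725 tipz 0.2869 F [ 0.3 -1.   0.8] T [-0.03 -0.04  0.01] w 0.0002 q [ 0.39  0.31 -0.62  1.67  0.19  1.22 -0.59]
```

>>> send_rows(
  xyz=[
    [0,0,0.61],
    [0,0,0.61],
    [-0.59,0,0],
    [-0.29,0,0.11],
    [-0.29,0,0.11],
  ],
  delta_rot=[
    [0,0,0],
    [0,0,0],
    [0,0,0],
    [0,0,0],
    [0,0,0],
  ],
  jaw=[0,0,0,0,0],
)

```text
time_s: 3.4
position: [0.5195, -0.051, 0.3022]
ee_rot: [0.81, 0.587, 0.0, -0.0]
force: [0.4, 1.5, -0.6]
gripper_width: 0.0001
gripper_force: 0.8
```

>>> send_rows(
  xyz=[
    [-0.32,0,0.2],
    [-0.32,0,0.2],
    [-0.28,0,0.25],
    [-0.28,0,0.25],
  ],
  delta_rot=[
    [0,0,0],
    [0,0,0],
    [0,0,0],
    [0,0,0],
  ],
  jaw=[0,0,0,0],
)

```text
time_s: 3.8
position: [0.5046, -0.0975, 0.2656]
ee_rot: [0.809, 0.588, 0.0, 0.0]
force: [1.0, 1.8, 0.5]
gripper_width: -0.0002
gripper_force: 0.7
```

>>> send_rows(
  xyz=[
    [-0.22,0,0.3],
    [-0.22,0,0.3],
    [-0.15,0,0.34],
    [-0.15,0,0.34],
    [0,0,0],
  ],
  delta_rot=[
    [0,0,0],
    [0,0,0],
    [0,0,0],
    [0,0,0],
    [0,0,0],
  ],
  jaw=[0,0,0,0,0],
)

```text
time_s: 4.3
position: [0.494, -0.1256, 0.2128]
ee_rot: [0.809, 0.587, -0.002, -0.001]
force: [-0.7, 0.3, 0.2]
gripper_width: -0.0001
gripper_force: 0.0
```

```bash
python3 -c "
from plant import r
from h import *
where(r);c=grab(r,'side');cv2.imwrite('pics/s1.png',cv2.resize(c['image'][180:380,180:400],None,fx=2.5,fy=2.5))"
```

```text
t 4.3 pos [ 0.494  -0.1256  0.2128] toolx yaw,tilt [71.95  0.24] chop xy -0.0007 -0.0531 tipz 0.1402 F [-0.7  0.3  0.2] T [ 0.01  0.05 -0.02] w -0.0001 q [ 0.56  0.41 -0.55  1.93  0.27  0.88 -0.44]
```

View pics/s1.png

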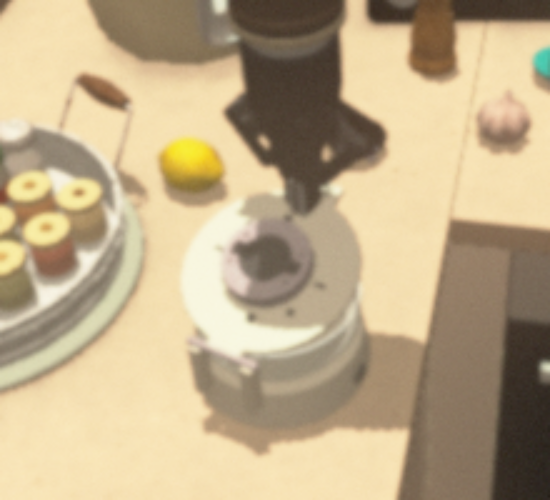

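The crop shows the lid about 0.3 rad open, with the fingers at (305,200) on the plain part by the tab. The collar is at (265,258). I'll finish the arc.

>>> send_rows(
  xyz=[
    [-0.05,0,0.27],
    [-0.05,0,0.27],
    [-0.03,0,0.27],
    [0,0,0.24],
    [0,0,0.1],
  ],
  delta_rot=[
    [0,0,0],
    [0,0,0],
    [0,0,0],
    [0,0,0],
    [0,0,0],
  ],
  jaw=[0,0,0,0,0],
)

```text
time_s: 4.85
position: [0.4938, -0.1296, 0.1689]
ee_rot: [0.809, 0.588, -0.001, -0.0]
force: [-14.9, 0.2, 51.3]
gripper_width: 0.0
gripper_force: 25.8
```

>>> send_rows(
  xyz=[
    [0,0,0.03],
    [0,0,0],
  ],
  delta_rot=[
    [0,0,0],
    [0,0,0],
  ],
  jaw=[0,0],
)

```text
time_s: 5.05
position: [0.4936, -0.1295, 0.1693]
ee_rot: [0.809, 0.588, -0.001, 0.0]
force: [-8.8, -0.7, 27.5]
gripper_width: 0.0
gripper_force: 13.4
```

```bash
python3 -c "
from plant import r
from h import *
where(r)"
```

```text
t 5.05 pos [ 0.4936 -0.1295  0.1693] toolx yaw,tilt [72.02  0.1 ] chop xy 0.0001 -0.0569 tipz 0.0967 F [-8.8 -0.7 27.5] T [-0.12  2.09 -0.06] w 0.0 q [ 0.54  0.47 -0.52  1.97  0.33  0.78 -0.48]
```

Lid shut: tip at 0.097 with a firm reaction. Now to the cap.

>>> send_rows(
  xyz=[
    [0,0,-0.8],
    [0,0,-0.8],
    [-0.95,0.34,0],
    [-0.95,0.34,0],
    [-0.95,0.34,0],
  ],
  delta_rot=[
    [0,0,0],
    [0,0,0],
    [0,0,0],
    [0,0,0],
    [0,0,0],
  ],
  jaw=[0,0,50,50,50],
)

```text
time_s: 5.55
position: [0.4976, -0.2516, 0.2319]
ee_rot: [0.809, 0.588, -0.0, 0.0]
force: [0.5, -0.5, 0.2]
gripper_width: 0.0417
gripper_force: 0.0
```

>>> send_rows(
  xyz=[
    [-0.95,0.34,0],
    [-0.95,0.34,0],
    [-0.95,0.34,0],
    [0,0,0],
    [0,0,0],
  ],
  delta_rot=[
    [0,0,0],
    [0,0,0],
    [0,0,0],
    [0,0,-0.066],
    [0,0,-0.066],
  ],
  jaw=[50,50,50,50,50],
)

```text
time_s: 6.05
position: [0.5006, -0.3729, 0.2308]
ee_rot: [0.719, 0.695, -0.0, -0.001]
force: [1.1, 0.0, 0.8]
gripper_width: 0.0428
gripper_force: 0.0
```

>>> send_rows(
  xyz=[
    [0,0,0],
    [0,0,0],
    [0,0,0],
    [0,0,0],
    [0,0,0],
  ],
  delta_rot=[
    [0,0,-0.066],
    [0,0,-0.066],
    [0,0,-0.066],
    [0,0,-0.066],
    [0,0,-0.066],
  ],
  jaw=[50,50,50,50,50],
)

```text
time_s: 6.55
position: [0.5012, -0.3713, 0.2313]
ee_rot: [0.44, 0.898, 0.0, -0.0]
force: [-0.5, 0.3, 0.0]
gripper_width: 0.0427
gripper_force: 0.0
```

>>> send_rows(
  xyz=[
    [0,0,0],
    [0,0,0],
    [0,0,0],
  ],
  delta_rot=[
    [0,0,-0.066],
    [0,0,-0.066],
    [0,0,0],
  ],
  jaw=[50,50,50],
)

```text
time_s: 6.85
position: [0.501, -0.3714, 0.2311]
ee_rot: [0.314, 0.949, 0.0, -0.0]
force: [0.2, -0.5, 0.7]
gripper_width: 0.0429
gripper_force: 0.0
```

```bash
python3 - <<'E'
from plant import r
from h import *
s=where(r)
c=grab(r,'top')
v,u=np.mgrid[150:290,140:290];uv=np.c_[u.ravel(),v.ravel()];P=pts(c,uv)
m=(P[:,2]>.105)&(P[:,2]<.12);q=P[m]
print('rim',m.sum(),np.median(q[:,2]),cv2.minAreaRect(q[:,:2].astype(np.float32)*1000),cv2.minEnclosingCircle(q[:,:2].astype(np.float32)*1000))
m=(P[:,2]>.088)&(P[:,2]<.104);q=P[m];print('lid',m.sum(),q.mean(0))
n=np.linalg.svd(q-q.mean(0))[2][2];print('normal',n, cv2.minEnclosingCircle(q[:,:2].astype(np.float32)*1000))
a=cv2.resize(c['image'][165:275,165:285],None,fx=5,fy=5,interpolation=3)
cv2.imwrite('pics/lid.png',a)
E
```

```text
t 6.85 pos [ 0.501  -0.3714  0.2311] toolx yaw,tilt [1.4343e+02 7.0000e-02] chop xy 0.0771 -0.2864 tipz 0.1585 F [ 0.2 -0.5  0.7] T [-0.   -0.01  0.01] w 0.0429 q [ 1.06  0.63 -0.78  1.62  0.48  1.1   1.08]
rim 832 0.11288077164799593 ((510.39825439453125, -80.24557495117188), (73.89454650878906, 74.30673217773438), 0.4937760829925537) ((511.33917236328125, -79.43704223632812), 38.276302337646484)
lid 4427 [ 0.50881298 -0.08108482  0.09711448]
normal [-0.00116114  0.00197795  0.99999737] ((510.5355529785156, -80.12532043457031), 91.5381851196289)
```

View pics/lid.png

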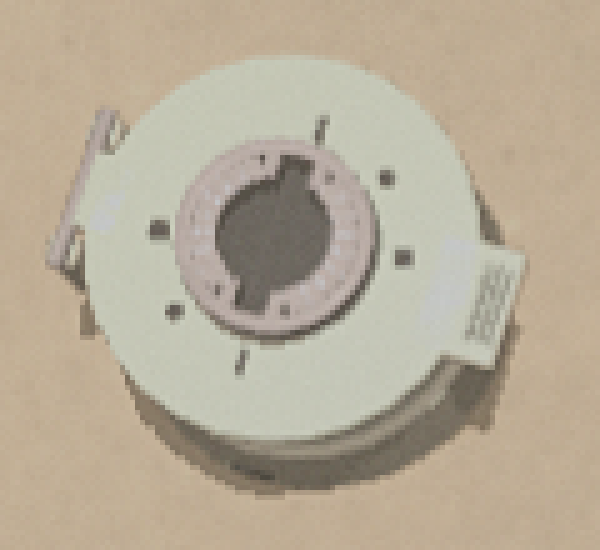

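The lid is level and shut. In the crop the marks are bars (321,130)/(240,362), dots (387,177)/(175,311) and squares (403,257)/(159,229), and the collar centre is at (280,235). I'll grasp the cap and get the exact axis from the marks.

>>> send_rows(
  xyz=[
    [0,0,0.83],
    [0,0,0.83],
    [0,0,0.83],
    [0,0,0.6],
    [0,0,0.2],
  ],
  delta_rot=[
    [0,0,0],
    [0,0,0],
    [0,0,0],
    [0,0,0],
    [0,0,0],
  ],
  jaw=[50,50,50,50,50],
)

```text
time_s: 7.4
position: [0.4999, -0.3709, 0.0975]
ee_rot: [0.316, 0.949, 0.0, -0.002]
force: [-1.0, 0.2, 0.3]
gripper_width: 0.0425
gripper_force: 0.0
```

>>> send_rows(
  xyz=[
    [0,0,0],
    [0,0,0],
    [0,0,0],
    [0,0,0],
    [0,0,0],
  ],
  delta_rot=[
    [0,0,0],
    [0,0,0],
    [0,0,0],
    [0,0,0],
    [0,0,0],
  ],
  jaw=[0,0,0,0,0],
  newtons=80,
)

```text
time_s: 7.9
position: [0.5019, -0.3719, 0.1017]
ee_rot: [0.315, 0.949, -0.0, 0.001]
force: [-0.8, 0.8, 7.0]
gripper_width: 0.0103
gripper_force: 80.5
```

```bash
python3 - <<'E'
from plant import r
from h import *
where(r)
c=load('top');g=c['image'][165:275,165:285].max(2).astype(float)
uv=[]
for u,v in((321,130),(240,362),(387,177),(175,311),(403,257),(159,229)):
    u0,v0=u/5,v/5; y,x=np.mgrid[0:110,0:120];k=(abs(x-u0)<5)&(abs(y-v0)<5)
    w=np.clip(np.percentile(g[k],70)-15-g,0,None)*k;uv.append([165+(x*w).sum()/w.sum(),165+(y*w).sum()/w.sum()])
p=plane(c,uv,.097);print(np.round(uv,1).tolist())
for i,n in((0,'bar'),(2,'dot'),(4,'sq')):
    d=p[i]-p[i+1];print(n,(p[i]+p[i+1])[:2]/2,np.degrees(np.arctan2(d[1],d[0])),np.linalg.norm(d))
E
```

```text
t 7.9 pos [ 0.5019 -0.3719  0.1017] toolx yaw,tilt [1.4328e+02 1.3000e-01] chop xy 0.0781 -0.2866 tipz 0.0291 F [-0.8  0.8  7. ] T [0.09 0.11 0.04] w 0.0103 q [ 1.    0.76 -0.69  1.72  0.61  0.88  0.97]
[[228.7, 190.9], [213.4, 236.4], [241.4, 200.8], [200.1, 226.4], [245.2, 216.1], [196.6, 210.5]]
bar [ 0.51167628 -0.07971915] -16.80094977330824 0.09114574218451627
dot [ 0.51157624 -0.07920764] -57.45932919384469 0.09027694391681773
sq [ 0.51208357 -0.07928527] -97.29645975364896 0.09238535042635361
```

>>> send_rows(
  xyz=[
    [0,0,-0.5],
    [0,0,-1],
    [0,0,-1],
    [0,0,-1],
    [0,0,0],
  ],
  delta_rot=[
    [0,0,0],
    [0,0,0],
    [0,0,0],
    [0,0,0],
    [0,0,0],
  ],
  jaw=[0,0,0,0,0],
)

```text
time_s: 8.4
position: [0.5037, -0.372, 0.2465]
ee_rot: [0.315, 0.949, -0.001, 0.004]
force: [0.8, -0.7, -1.6]
gripper_width: 0.0105
gripper_force: 79.3
```

>>> send_rows(
  xyz=[
    [0.52,0.75,0],
    [0.52,0.75,0],
    [0.52,0.75,0],
    [0.52,0.75,0],
    [0.52,0.75,0],
  ],
  delta_rot=[
    [0,0,0],
    [0,0,0],
    [0,0,0],
    [0,0,0],
    [0,0,0],
  ],
  jaw=[0,0,0,0,0],
)

```text
time_s: 8.9
position: [0.507, -0.1878, 0.24]
ee_rot: [0.315, 0.949, -0.0, -0.0]
force: [0.5, 0.6, -0.7]
gripper_width: 0.0108
gripper_force: 79.2
```

>>> send_rows(
  xyz=[
    [0.52,0.75,0],
    [0.52,0.75,0],
    [0.52,0.75,0],
    [0,0,0],
    [0,0,0],
  ],
  delta_rot=[
    [0,0,0],
    [0,0,0],
    [0,0,0],
    [0,0,-0.055],
    [0,0,-0.055],
  ],
  jaw=[0,0,0,0,0],
)

```text
time_s: 9.4
position: [0.511, -0.078, 0.2403]
ee_rot: [0.2, 0.98, -0.0, 0.0]
force: [-0.5, -1.0, -1.2]
gripper_width: 0.0103
gripper_force: 79.3
```

>>> send_rows(
  xyz=[
    [0,0,0],
    [0,0,0],
    [0,0,0],
  ],
  delta_rot=[
    [0,0,-0.055],
    [0,0,0],
    [0,0,0],
  ],
  jaw=[0,0,0],
)

```text
time_s: 9.7
position: [0.511, -0.0799, 0.24]
ee_rot: [0.149, 0.989, 0.0, -0.0]
force: [-0.7, -0.8, -1.4]
gripper_width: 0.0105
gripper_force: 79.3
```

```bash
python3 - <<'E'
from plant import r
from h import *
where(r,(.5111,-.0798))
s=grab(r,'side');t=grab(r,'top')
a=cv2.resize(s['image'][200:350,220:360],(560,600),interpolation=3)
cv2.imwrite('pics/hov.png',cv2.convertScaleAbs(a,alpha=1.3))
for c,n in((s,'side'),(t,'top')):
    v,u=np.mgrid[150:360,150:360];uv=np.c_[u.ravel(),v.ravel()];P=pts(c,uv)
    k=(np.hypot(P[:,0]-.511,P[:,1]+.08)<.04)&(P[:,2]>.15)&(P[:,2]<.168);q=P[k]
    if k.sum()>20: print(n,k.sum(),q[:,2].mean(),cv2.minAreaRect(q[:,:2].astype(np.float32)*1000))
E
```

```text
t 9.7 pos [ 0.511  -0.0799  0.24  ] toolx yaw,tilt [1.6289e+02 3.0000e-02] chop xy -0.0001 -0.0001 tipz 0.1674 F [-0.7 -0.8 -1.4] T [-0.02  0.01  0.04] w 0.0105 q [ 0.74  0.5  -0.95  1.86  0.47  1.03  0.87]
side 387 0.15984217601553727 ((505.9939880371094, -70.24620056152344), (63.59540939331055, 48.37069320678711), 16.782743453979492)
```

View pics/hov.png

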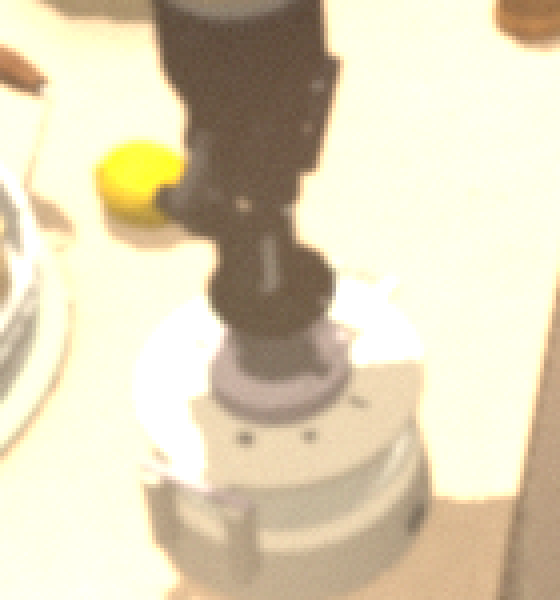

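The crop shows the cap upright in the jaws, flange at (271,290), above the collar at (282,375). I'll measure the flange-to-collar offset from the same view.

```bash
python3 - <<'E'
from h import *
from scipy.optimize import least_squares
c=load('side');v,u=np.mgrid[200:350,220:360];uv=np.c_[u.ravel(),v.ravel()];P=pts(c,uv)
d=np.array(c['origin'])[:2]-[.511,-.08];d/=np.linalg.norm(d);print(d)
D=np.hypot(P[:,0]-.511,P[:,1]+.08)
for n,lo,hi,R0 in(('flange',.1535,.1595,.033),('collar',.101,.111,.0375)):
    k=(P[:,2]>lo)&(P[:,2]<hi)&(abs(D-R0)<.006);q=P[k]
    f=least_squares(lambda p:np.hypot(q[:,0]-p[0],q[:,1]-p[1])-R0,[.511,-.08],loss='soft_l1',f_scale=.001)
    print(n,k.sum(),f.x.round(4),np.abs(f.fun).mean())
# silhouettes of flange in image: widest columns, collar widest columns
I=c['image'].astype(int)
for row in range(264,304,2):
    print(row,''.join('#' if x<75 else '+' if x<130 else '.' for x in I[row,265:315].max(1)))
E
```

```text
[-0.31957796  0.94755999]
flange 105 [ 0.5094 -0.0808] 0.0017904663752682213
collar 144 [ 0.5097 -0.0791] 0.0009011969213958271
264 ..........+++++++++++++++++++++++++...............
266 ..........+++++++++++++++++++++++++++.............
268 .........+++++++++++++++++++++++++++++............
270 ........++++++++++++++++++++++++++++++............
272 .......+++++++++++++++++++++++++++++++............
274 ........++++++++++++++++++++++++++++++............
276 ........+++++++++++++++++++++++++++++.............
278 ..........++++++++++++++++++++++++++..............
280 ...........+++++++++++++++++++++++++..............
282 .............+++++++++++++++++++++................
284 .............+++++++++++++++++++++................
286 ..............++++++++++++++++++++................
288 ..............+++++++++++++++++++++...............
290 ..............++++++++++++++++++++++..............
292 ...............+++++++++++++++++++++++............
294 ..................++++++++++++.....+..............
296 .......................................++.........
298 ....................................++++..........
300 ...........++.....................++++............
302 .............+++++......+.++++++++................
```

>>> send_rows(
  xyz=[
    [0,0,0.3],
    [0,0,0.3],
    [0,0,0.1],
    [0,0,0.1],
    [0,0,0],
  ],
  delta_rot=[
    [0,0,0],
    [0,0,0],
    [0,0,0],
    [0,0,0],
    [0,0,0],
  ],
  jaw=[0,0,0,0,0],
)

```text
time_s: 10.3
position: [0.5116, -0.0796, 0.2079]
ee_rot: [0.147, 0.989, 0.0, 0.0]
force: [0.8, -0.8, -1.4]
gripper_width: 0.0103
gripper_force: 88.9
```

>>> send_rows(
  xyz=[
    [0,0,0.08],
    [0,0,0.07],
    [0,0,0.05],
    [0,0,0.03],
    [0,0,0],
  ],
  delta_rot=[
    [0,0,0],
    [0,0,0],
    [0,0,0],
    [0,0,0],
    [0,0,0],
  ],
  jaw=[0,0,0,0,0],
)

```text
time_s: 10.8
position: [0.515, -0.0803, 0.2025]
ee_rot: [0.148, 0.989, -0.0, 0.004]
force: [3.5, -5.1, 24.8]
gripper_width: 0.0106
gripper_force: 93.9
```

```bash
python3 -c "
from plant import r
from h import *
where(r,(.5111,-.0798))"
```

```text
t 10.8 pos [ 0.515  -0.0803  0.2025] toolx yaw,tilt [163.03   0.5 ] chop xy 0.0038 0.0006 tipz 0.1299 F [ 3.5 -5.1 24.8] T [-0.93  0.01  0.12] w 0.0106 q [ 0.71  0.54 -0.91  1.9   0.53  0.95  0.82]
```

```bash
python3 - <<'E'
from plant import r
from h import *
c=grab(r,'side');v,u=np.mgrid[220:330,220:340];uv=np.c_[u.ravel(),v.ravel()];P=pts(c,uv)
a=np.radians(-16.8);ey=np.array([-np.sin(a),np.cos(a)]);ex=np.array([np.cos(a),np.sin(a)])
d=(P[:,:2]-[.511,-.0797]);X=d@ex;Y=d@ey
for lo in(-.02,-.01,0,.01):
    k=(X>lo)&(X<lo+.01)
    print(lo,[(y,np.round(np.median(P[k&(abs(Y-y/1000)<.002),2])*1000,1)) for y in range(10,44,4) if (k&(abs(Y-y/1000)<.002)).sum()>2])
cv2.imwrite('pics/seat.png',cv2.convertScaleAbs(cv2.resize(c['image'][230:340,230:340],(600,600),interpolation=3),alpha=1.4))
E
```

```text
-0.02 [(10, np.float64(204.5)), (14, np.float64(209.4)), (18, np.float64(215.8)), (22, np.float64(217.1)), (26, np.float64(302.2)), (30, np.float64(276.1)), (34, np.float64(273.2)), (38, np.float64(106.8)), (42, np.float64(95.7))]
-0.01 [(10, np.float64(151.6)), (14, np.float64(154.9)), (18, np.float64(184.5)), (22, np.float64(209.6)), (26, np.float64(220.5)), (30, np.float64(227.0)), (34, np.float64(243.7)), (38, np.float64(258.3)), (42, np.float64(223.5))]
0 [(10, np.float64(125.5)), (14, np.float64(127.3)), (18, np.float64(152.6)), (22, np.float64(151.1)), (26, np.float64(126.9)), (30, np.float64(125.7)), (34, np.float64(293.0)), (38, np.float64(260.0)), (42, np.float64(234.9))]
0.01 [(10, np.float64(126.4)), (14, np.float64(127.0)), (18, np.float64(148.4)), (22, np.float64(125.5)), (26, np.float64(112.8)), (30, np.float64(111.4)), (34, np.float64(273.2)), (38, np.float64(265.8)), (42, np.float64(97.1))]
```

View pics/seat.png

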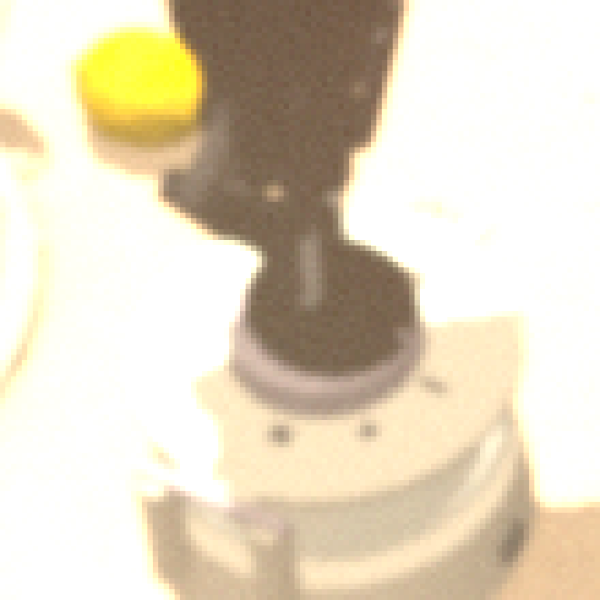

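```bash
cat >> h.py <<'E'
def proj(c,P):
    q=(np.atleast_2d(P)-np.array(c['origin']))@R.from_quat(c['rotation']).as_matrix();q=q*[1,-1,-1]
    return cv2.projectPoints(q,np.zeros(3),np.zeros(3),np.array(c['intrinsics'],float),np.array(c['distortion'],float))[0].reshape(-1,2)
E
python3 - <<'E'
from h import *
c=load('side')
t=np.linspace(0,2*np.pi,180)
def low(cx,cy,z,rad):
    p=proj(c,np.c_[cx+rad*np.cos(t),cy+rad*np.sin(t),z+0*t]);i=p[:,1].argmax();return p[i].round(1),p[:,0].min().round(1),p[:,0].max().round(1)
print('hover exp',low(.511,-.0799,.1543,.033),'obs 287.7 283.2, 272..303.7')
for z in(.112,.114,.116,.118,.120): print(z,low(.5115,-.0800,z,.033),low(.515,-.0805,z,.033))
print('collar rim',low(.511,-.0797,.113,.0375))
for row in range(284,312,1): print(row,c['image'][row,282:300:3].max(1))
E
```

```text
hover exp (array([284.5, 284.2]), np.float64(269.5), np.float64(302.9)) obs 287.7 283.2, 272..303.7
0.112 (array([286. , 299.2]), np.float64(271.4), np.float64(303.8)) (array([284.4, 298.8]), np.float64(269.8), np.float64(302.2))
0.114 (array([285.9, 298.5]), np.float64(271.3), np.float64(303.8)) (array([284.3, 298.1]), np.float64(269.7), np.float64(302.1))
0.116 (array([285.8, 297.8]), np.float64(271.2), np.float64(303.7)) (array([284.2, 297.4]), np.float64(269.6), np.float64(302.1))
0.118 (array([285.8, 297.1]), np.float64(271.1), np.float64(303.6)) (array([284.1, 296.7]), np.float64(269.5), np.float64(302.0))
0.12 (array([285.7, 296.4]), np.float64(271.0), np.float64(303.6)) (array([284., 296.]), np.float64(269.4), np.float64(302.0))
collar rim (array([286. , 300.7]), np.float64(269.4), np.float64(306.2))
284 [ 89 105 104  85  88  87]
285 [ 92 105  97  90  86  86]
286 [87 97 91 88 88 85]
287 [87 89 87 83 88 87]
288 [90 86 89 87 93 83]
289 [91 93 88 89 85 88]
290 [89 90 90 86 88 87]
291 [89 87 87 89 89 90]
292 [87 91 85 88 86 89]
293 [87 90 89 89 89 87]
294 [90 85 88 92 88 88]
295 [94 89 87 86 89 87]
296 [107  88  87  85  87  88]
297 [126 102  94  90  94 105]
298 [145 124 111  98 109 124]
299 [155 146 136 123 127 134]
300 [150 152 149 142 139 131]
301 [135 148 147 141 134 126]
302 [128 135 134 129 127 121]
303 [128 128 126 123 125 131]
304 [132 129 125 122 126 146]
305 [147 137 134 134 143 167]
306 [167 157 154 155 168 173]
307 [168 178 175 177 182 162]
308 [149 184 186 183 181 138]
309 [137 180 184 186 180 139]
310 [141 186 187 186 185 163]
311 [161 188 186 187 187 179]
```

The flange's lower edge is at row 298.5, about where a seated flange should be (297.5–298.5), so the cap looks home. I'll ease the down-push and re-check.

>>> send_rows(
  xyz=[
    [0,0,-0.05],
    [0,0,0],
  ],
  delta_rot=[
    [0,0,0],
    [0,0,0],
  ],
  jaw=[0,0],
)

```text
time_s: 11.05
position: [0.5145, -0.0803, 0.2034]
ee_rot: [0.147, 0.989, 0.0, 0.004]
force: [7.3, -2.9, 8.2]
gripper_width: 0.0103
gripper_force: 91.1
```

```bash
python3 - <<'E'
from plant import r
from h import *
where(r,(.5111,-.0798))
E
```

```text
t 11.05 pos [ 0.5145 -0.0803  0.2034] toolx yaw,tilt [163.04   0.45] chop xy 0.0034 0.0005 tipz 0.1308 F [ 7.3 -2.9  8.2] T [-0.71 -1.42  0.03] w 0.0103 q [ 0.71  0.54 -0.91  1.9   0.53  0.95  0.83]
```

>>> send_rows(
  xyz=[
    [-0.065,0,0],
    [0,0,0],
  ],
  delta_rot=[
    [0,0,0],
    [0,0,0],
  ],
  jaw=[0,0],
  newtons=100,
)

```text
time_s: 11.25
position: [0.5153, -0.0805, 0.2028]
ee_rot: [0.147, 0.989, -0.0, 0.002]
force: [1.0, -1.9, 12.8]
gripper_width: 0.0104
gripper_force: 98.7
```

>>> send_rows(
  xyz=[
    [0,0,0],
    [0,0,0],
  ],
  delta_rot=[
    [0,0,0.04],
    [0,0,0],
  ],
  jaw=[0,0],
)

```text
time_s: 11.45
position: [0.5154, -0.0809, 0.2029]
ee_rot: [0.19, 0.982, -0.0, 0.002]
force: [1.5, -2.1, 10.6]
gripper_width: 0.0103
gripper_force: 98.3
```

```bash
python3 - <<'E'
from plant import r
from h import *
where(r,(.5111,-.0798))
E
```

```text
t 11.45 pos [ 0.5154 -0.0809  0.2029] toolx yaw,tilt [158.11   0.25] chop xy 0.0044 0.0002 tipz 0.1303 F [ 1.5 -2.1 10.6] T [-0.38  0.08  0.08] w 0.0103 q [ 0.69  0.54 -0.89  1.9   0.51  0.95  0.75]
```

>>> send_rows(
  xyz=[
    [0,0,0],
    [0,0,0],
    [0,0,0],
    [0,0,0],
    [0,0,0],
  ],
  delta_rot=[
    [0,0,0.04],
    [0,0,0.04],
    [0,0,0.04],
    [0,0,0.04],
    [0,0,0],
  ],
  jaw=[0,0,0,0,0],
)

```text
time_s: 11.95
position: [0.516, -0.0805, 0.2031]
ee_rot: [0.347, 0.938, -0.0, 0.003]
force: [4.2, -5.8, 10.1]
gripper_width: 0.0103
gripper_force: 158.1
```

```bash
python3 - <<'E'
from plant import r
from h import *
where(r,(.5111,-.0798))
E
```

```text
t 11.95 pos [ 0.516  -0.0805  0.2031] toolx yaw,tilt [139.35   0.4 ] chop xy 0.0049 0.0008 tipz 0.1305 F [ 4.2 -5.8 10.1] T [-0.99 -0.53  3.86] w 0.0103 q [ 0.64  0.51 -0.8   1.9   0.46  0.92  0.48]
```

High torque means the lugs are still in the slots rather than under the ledge. I'm backing off the turn and looking again.

>>> send_rows(
  xyz=[
    [0,0,0],
    [0,0,0],
    [0,0,0],
    [0,0,0],
  ],
  delta_rot=[
    [0,0,-0.06],
    [0,0,-0.06],
    [0,0,-0.04],
    [0,0,0],
  ],
  jaw=[0,0,0,0],
  newtons=60,
)

```text
time_s: 12.35
position: [0.5164, -0.0801, 0.2031]
ee_rot: [0.187, 0.982, 0.001, 0.003]
force: [4.7, -0.9, 9.0]
gripper_width: 0.0104
gripper_force: 98.1
```

```bash
python3 - <<'E'
from plant import r
from h import *
where(r,(.5111,-.0798))
c=grab(r,'side');t=grab(r,'top')
a=cv2.convertScaleAbs(cv2.resize(c['image'][235:325,250:320],(400,514),interpolation=3),alpha=1.5)
b=cv2.convertScaleAbs(cv2.resize(t['image'][165:255,180:250],(400,514),interpolation=3),alpha=1.5)
cv2.imwrite('pics/jam.png',np.hstack([a,b]))
E
```

```text
t 12.35 pos [ 0.5164 -0.0801  0.2031] toolx yaw,tilt [158.45   0.36] chop xy 0.0052 0.0013 tipz 0.1305 F [ 4.7 -0.9  9. ] T [-0.   -0.66 -0.02] w 0.0104 q [ 0.7   0.54 -0.89  1.9   0.51  0.95  0.76]
```

View pics/jam.png

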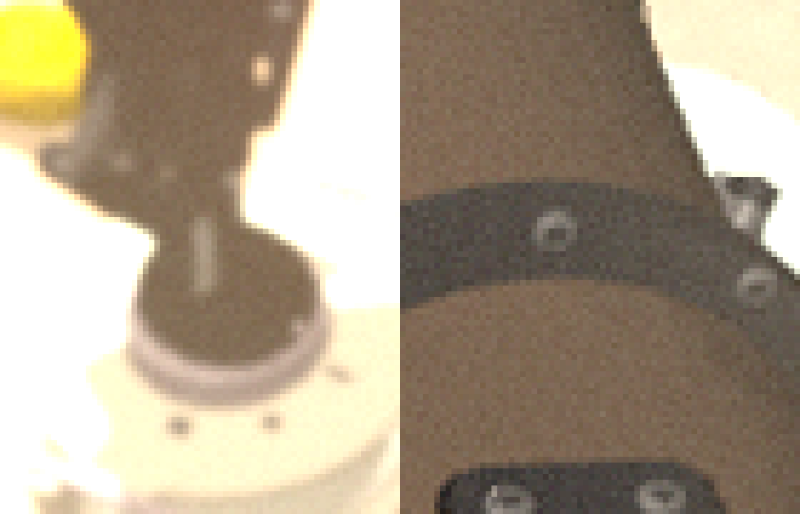

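```bash
python3 - <<'E'
from h import *
c=load('side');C=np.array([.511,-.0797])
a=np.radians(-16.8);ex=np.array([np.cos(a),np.sin(a)]);ey=np.array([-ex[1],ex[0]])
us=np.arange(272,310,3)
for v in range(276,308,2):
    P=pts(c,np.c_[us,0*us+v]);d=P[:,:2]-C
    print(v,' '.join('%4d/%3d/%3d'%(x*1e3,y*1e3,z*1e3) if z<.2 else '     -     ' for x,y,z in zip(d@ex,d@ey,P[:,2])))
E
```

```text
276   56/-26/ 97   -1/ 39/179   -3/ 33/175    0/ 19/162   -3/ 13/157   -7/  8/155  -11/  4/152  -17/  2/153   -4/-26/123   -9/-30/121    0/-57/ 94   -6/-57/ 96  -12/-61/ 95
278   53/-21/ 96   48/-24/ 95    6/ 19/153    0/ 19/156   -1/ 12/150   -6/  8/148  -13/  8/152  -18/  5/151  -23/  1/150  -28/  0/150   -4/-49/ 96   -9/-52/ 96  -14/-56/ 95
280   50/-16/ 96   25/  5/127    6/ 20/148    0/ 20/151   -1/ 12/145   -5/  8/143  -13/  9/147  -20/  8/149  -27/  8/152  -31/  4/151  -36/  0/149  -12/-47/ 95  -17/-51/ 94
282   46/-10/ 97   22/ 10/126    7/ 20/142    0/ 20/145   -3/ 15/142   -5/  8/137  -11/  7/139  -20/  9/145  -26/  8/146  -34/  8/150  -37/  3/147  -24/-27/113  -21/-44/ 96
284   34/  5/111   19/ 14/126   15/ 11/125    2/ 18/138   -1/ 13/134   -5/  8/131  -12/  8/135  -19/  9/138  -28/ 11/144  -35/ 11/147  -39/  7/146  -26/-24/110  -23/-40/ 95
286   32/  9/109   17/ 19/125   10/ 18/128    6/ 13/125    1/ 10/125   -4/  8/125  -11/  8/129  -19/  9/133  -26/  9/136  -35/ 11/142  -37/  4/136  -32/-14/116  -27/-34/ 96
288   29/ 14/110   13/ 24/126    9/ 20/124    2/ 19/127   -1/ 
[... 966 characters left out ...]
/ -2/ 98
300   19/ 32/ 96    9/ 36/105    0/ 37/110   -7/ 37/114  -12/ 34/114  -15/ 29/110  -22/ 29/113  -27/ 25/112  -32/ 23/112  -35/ 17/108  -38/  9/102  -40/  2/ 96  -46/  0/ 96
302   18/ 34/ 93   10/ 35/ 98    1/ 36/103   -4/ 35/104  -14/ 38/112  -17/ 33/109  -23/ 31/110  -28/ 27/108  -31/ 21/104  -35/ 16/101  -37/  9/ 95  -43/  7/ 96  -49/  6/ 98
304   13/ 42/ 97    9/ 37/ 94    2/ 36/ 97   -7/ 39/104  -11/ 35/102  -17/ 34/104  -22/ 30/103  -27/ 26/101  -30/ 21/ 98  -35/ 17/ 96  -40/ 15/ 96  -46/ 12/ 96  -52/ 11/ 98
306   11/ 45/ 95    5/ 43/ 96    0/ 39/ 94   -4/ 37/ 95  -12/ 37/ 98  -17/ 34/ 98  -22/ 30/ 97  -26/ 26/ 94  -32/ 24/ 95  -38/ 23/ 97  -43/ 20/ 97  -48/ 17/ 96  -54/ 15/ 97
```

The flange top in depth rises from 118 mm at −x to 127 mm at +x. The cap has pivoted about 9° in the pads, so its +x lug is caught in the ledge. I'll turn back to the slots, ease up and release so it can drop level.

>>> send_rows(
  xyz=[
    [0,0,0],
    [0,0,-0.08],
    [0,0,0],
  ],
  delta_rot=[
    [0,0,-0.038],
    [0,0,0],
    [0,0,0],
  ],
  jaw=[0,0,0],
)

```text
time_s: 12.75
position: [0.5147, -0.0805, 0.2052]
ee_rot: [0.15, 0.989, 0.0, 0.001]
force: [4.7, 0.1, 1.9]
gripper_width: 0.0106
gripper_force: 96.8
```

>>> send_rows(
  xyz=[
    [0,0,0],
    [0,0,0],
    [0,0,0],
    [0,0,0],
  ],
  delta_rot=[
    [0,0,0],
    [0,0,0],
    [0,0,0],
    [0,0,0],
  ],
  jaw=[18,25,45,45],
)

```text
time_s: 13.15
position: [0.5133, -0.0805, 0.204]
ee_rot: [0.149, 0.989, -0.0, -0.0]
force: [0.1, -0.4, -0.8]
gripper_width: 0.0384
gripper_force: 0.0
```

```bash
cat >> h.py <<'E'
def flange(c,C=(.511,-.0797)):
    a=np.radians(-16.8);ex=np.array([np.cos(a),np.sin(a)]);ey=np.array([-ex[1],ex[0]])
    v,u=np.mgrid[270:306,262:315];P=pts(c,np.c_[u.ravel(),v.ravel()]);d=P[:,:2]-C;X=d@ex;Y=d@ey
    k=(np.hypot(X,Y)<.034)&(np.hypot(X,Y)>.015)&(P[:,2]<.129)&(P[:,2]>.1155);q=np.c_[X,Y,P[:,2]][k]
    for _ in range(6):
        A=np.c_[q[:,:2],np.ones(len(q))];s=np.linalg.lstsq(A,q[:,2],rcond=None)[0];e=abs(A@s-q[:,2]);q=q[e<max(.0015,np.percentile(e,85))]
    print('flange n',len(q),'centre z',s[2].round(4),'slope deg x,y',np.degrees(np.arctan(s[:2])).round(1))
E
python3 - <<'E'
from plant import r
from h import *
flange(load('side'));where(r,(.5111,-.0798));c=grab(r,'side');flange(c)
cv2.imwrite('pics/rel.png',cv2.convertScaleAbs(cv2.resize(c['image'][235:325,250:320],(467,600),interpolation=3),alpha=1.5))
E
```

```text
flange n 189 centre z 0.1238 slope deg x,y [9.  0.1]
t 13.15 pos [ 0.5133 -0.0805  0.204 ] toolx yaw,tilt [1.6285e+02 6.0000e-02] chop xy 0.0023 -0.0001 tipz 0.1314 F [ 0.1 -0.4 -0.8] T [-0.04 -0.05  0.01] w 0.0384 q [ 0.71  0.54 -0.91  1.9   0.52  0.96  0.83]
flange n 168 centre z 0.1192 slope deg x,y [-0.4 -0.6]
```

View pics/rel.png

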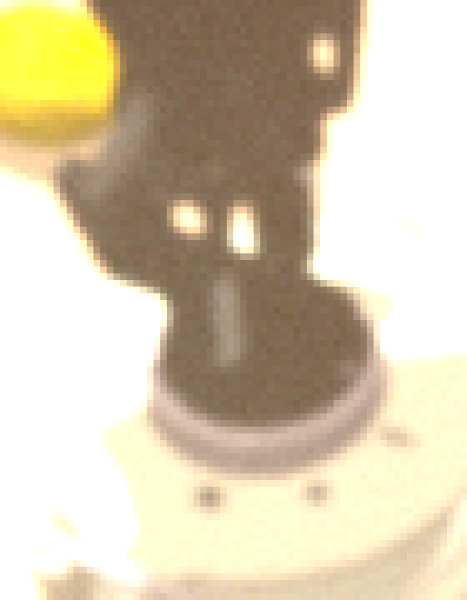

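The crop shows the cap level on the collar (flange at (265,360)), with flange top at 119 mm, so it is home. Regrasping.

>>> send_rows(
  xyz=[
    [0.04,0,0.1],
    [0,0,0],
    [0,0,0],
    [0,0,0],
    [0,0,0],
  ],
  delta_rot=[
    [0,0,0],
    [0,0,0],
    [0,0,0],
    [0,0,0],
    [0,0,0],
  ],
  jaw=[45,30,0,0,0],
  newtons=60,
)

```text
time_s: 13.7
position: [0.5122, -0.0801, 0.2002]
ee_rot: [0.149, 0.989, -0.0, -0.0]
force: [0.8, -0.5, -1.0]
gripper_width: 0.0109
gripper_force: 60.2
```

```bash
python3 - <<'E'
from plant import r
from h import *
where(r,(.5111,-.0798));c=grab(r,'side');flange(c)
E
```

```text
t 13.7 pos [ 0.5122 -0.0801  0.2002] toolx yaw,tilt [1.6285e+02 1.0000e-02] chop xy 0.0011 0.0001 tipz 0.1276 F [ 0.8 -0.5 -1. ] T [-0.01  0.01 -0.  ] w 0.0109 q [ 0.71  0.55 -0.91  1.9   0.53  0.95  0.82]
flange n 192 centre z 0.1195 slope deg x,y [ 0.3 -0.7]
```

Clean grasp with no load. I'll turn by 12° and check the torque.

>>> send_rows(
  xyz=[
    [0,0,0],
    [0,0,0],
    [0,0,0],
    [0,0,0],
  ],
  delta_rot=[
    [0,0,0.04],
    [0,0,0.03],
    [0,0,0.03],
    [0,0,0],
  ],
  jaw=[0,0,0,0],
)

```text
time_s: 14.15
position: [0.5121, -0.0801, 0.2003]
ee_rot: [0.252, 0.968, -0.0, -0.0]
force: [-0.5, -0.7, -1.6]
gripper_width: 0.0109
gripper_force: 60.2
```

```bash
python3 - <<'E'
from plant import r
from h import *
where(r,(.5111,-.0798))
E
```

```text
t 14.15 pos [ 0.5121 -0.0801  0.2003] toolx yaw,tilt [1.508e+02 3.000e-02] chop xy 0.0011 0.0 tipz 0.1277 F [-0.5 -0.7 -1.6] T [-0.09  0.12  0.03] w 0.0109 q [ 0.67  0.53 -0.85  1.91  0.49  0.93  0.65]
```

>>> send_rows(
  xyz=[
    [0,0,0],
    [0,0,0],
    [0,0,0],
    [0,0,0],
    [0,0,0],
  ],
  delta_rot=[
    [0,0,0.045],
    [0,0,0.045],
    [0,0,0.045],
    [0,0,0.045],
    [0,0,0.045],
  ],
  jaw=[0,0,0,0,0],
)

```text
time_s: 14.65
position: [0.5116, -0.0806, 0.2001]
ee_rot: [0.471, 0.882, -0.001, -0.0]
force: [-2.4, -1.7, 1.0]
gripper_width: 0.0113
gripper_force: 60.4
```

>>> send_rows(
  xyz=[
    [0,0,0],
    [0,0,0],
    [0,0,0],
  ],
  delta_rot=[
    [0,0,0.036],
    [0,0,0],
    [0,0,0],
  ],
  jaw=[0,0,0],
)

```text
time_s: 14.95
position: [0.5116, -0.0805, 0.2001]
ee_rot: [0.502, 0.865, -0.001, -0.0]
force: [-3.8, -4.1, 2.0]
gripper_width: 0.0106
gripper_force: 60.6
```

```bash
python3 - <<'E'
from plant import r
from h import *
where(r,(.5111,-.0798));c=grab(r,'side');flange(c)
cv2.imwrite('pics/fin.png',cv2.convertScaleAbs(cv2.resize(c['image'][200:350,230:350],(480,600),interpolation=3),alpha=1.5))
E
```

```text
t 14.95 pos [ 0.5116 -0.0805  0.2001] toolx yaw,tilt [1.1972e+02 1.0000e-01] chop xy 0.0007 -0.0006 tipz 0.1275 F [-3.8 -4.1  2. ] T [-0.81  0.93  0.19] w 0.0106 q [ 0.58  0.48 -0.72  1.91  0.4   0.9   0.19]
flange n 241 centre z 0.1192 slope deg x,y [-0.2  0.1]
```

View pics/fin.png

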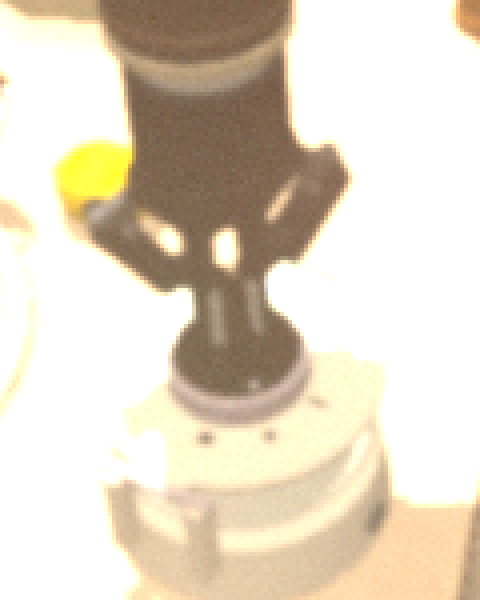

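The crop shows the cap level in the collar (238,360), lid shut, tool turned 43.5°. The 0.19 N m reaction matches the spring at about halfway, so I'm handing in.

```bash
python3 -c "
from plant import r
print(r.sign_off())"
```

```text
the job is handed in; nothing more can be done
None
```

I shut the lid, seated the cap fully in its collar and turned it 43.5° clockwise, about the pulse mark, and handed in with the gripper holding it there (0.19 N m reaction). On the first try the cap tilted and jammed in the slots, so I released it, it dropped level, and I regrasped it before turning.

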